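# Shut the two tap levers and park the spout over the bowl

## Robot

A 7-joint arm with a two-finger parallel gripper is mounted at the origin on the work surface. World frame = base frame: x ahead of the robot, y to its left, z up, the work surface at z = 0. Lengths are in m, angles in degrees, forces in N, time in s.
With the tool pointing down it reaches from about 0.425 to 0.875 m from the base axis. Payload 4.7 kg.
Tool frame: the origin (TCP) lies between the finger pads; the fingertips stand 8 mm ahead of it and the grasp point (between the pads) lies 11 mm behind it; z points along the fingers, y is the line along which they close (so a half turn about z gives the same grasp; the last joint's range is limited). The gripper opens to 87 mm and grips with 3 to 60 N. Pads are 19 mm wide; open, the fingers measure 117 mm over their backs; the gripper's body (75 mm by 190 mm) begins 51 mm behind the grasp point.
Start: joints at [66.125, 18.392, -4.016, 83.108, 1.295, 78.541, -3.26], TCP at [0.271, -0.591, 0.231] pointing down, gripper open.
Joint ranges: [-163.93, 163.93], [-17.29, 119.83], [-79.2, 71.16], [3.27, 140.29], [-89.18, 269.18], [5.43, 117.66], [-154.24, 154.24]. Speed limits (degrees/s): [147.25, 147.25, 180, 180, 180, 180, 180].

## Interface

Orientations are given as [roll, pitch, yaw] about the fixed x, y, z axes, in that order (R = Rz(yaw) Ry(pitch) Rx(roll)).
In Python, from cell import env, viewer gives the robot as it stands. The module is installed in compiled form; this text tells all that it offers.
- The arm moves only by the tool arm_command, never from a script. Its argument "series" is a list of rows, each a list of 2 entries, a list of its own where there are three numbers: the shift along the tool's x, y, z in mm, then the turn about the tool's z in rad. A call has exactly 5 rows; each row is the pose to reach, as a shift and turn from the pose commanded when the call began, along the tool's axes at that moment; what a row does not reach only later rows make up. A row lasts 1/10 s, in which the tool goes at most 50 mm and 8.59 degrees, less where a joint would pass 70% of its speed; a pose out of reach is approached as far as the arm can. A call with a gripper value outside its range is refused whole. "grip" is the gripper command: -1 is fully open, 1 is shut, values between are in proportion, set as the call begins (left out, the last holds). The fingers move at their own pace and stop on an object; "grip_force" is the grip in N (left out, the last holds). Time passes only in rows, so rows that repeat a pose let the fingers close, or fill a call up. It gives the time, the measured TCP pose, the force, the opening and the grip force at its end, in the units of the state.
- env.get_obs(): the state, without advancing time (a new reading comes with each control period).
- viewer.read_camera(name): name is "scene" or "top" or "wrist"; returns (picture, depth): 384x512x3 uint8, blue, green, red; 384x512 float32, m along the optical axis (not along the pixel's ray), 0 where there is no reading.
- viewer.calibration(name): a dict with "K" (3x3 intrinsics, pixels), "dist" ([k1, k2, p1, p2, k3] as OpenCV has them; the pictures are not rectified), "T" (4x4, takes a point from camera to world coordinates); the wrist camera has in their place "hand_eye" (4x4, takes a point from camera to tool coordinates, whose origin is the TCP and whose axes are the flange's). Camera axes: x right, y up, looking along -z (the intrinsics and any distortion apply to the point x, -y, -z); pixel columns grow to the right and rows downward; lengths in m; the calibration is good to about 2 mm. A picture is of the moment at which its call begins: read the wrist's pose just before it. calibration takes no time and is no camera call.
- env.sign_off(): hands the job in; it is judged then, once.
The state is a dict: "time_s": time; "qpos": joint angles; "joint_velocities": joint speeds; "effort": joint torques, N m; "tool_pos": TCP position; "tool_rot": TCP orientation; "force": force on the tool from outside, world axes, zero at the start; "wrist_torque": the same for the moment, N m; "grip_width": finger opening in m; "grasp_force": force on a finger pad.
Only numpy, scipy, OpenCV 4.12 (cv2) and the standard library are available. Lean on these libraries where they do the work, as an engineer would, in place of code of your own. Each camera call takes 0.05 s, during which the arm holds its last target. There are 200 camera calls.

## Task

Somebody has finished at the utility-room tap and left both of its side levers open. Push both levers fully shut with a fingertip so that each points straight out sideways in line with the tap's crossbar; only then push the spout round until its outlet is over the middle of the wide, low bowl, or as near to it as the spout swings, to catch the drips. Leave the spout there and do not move the bowl, the jug or anything else standing about.

Things in the scene. Friction and masses are not known exactly. Their poses are not given: they have to be found in the camera images.
- tap: Dark drainer deck with a steel bridge tap, fixed. Origin: on the worktop plane under the tap's pillar (= the spout's vertical pivot axis); x points to the drainer (mid-swing of the spout, roughly away from the robot), y left along the crossbar, z up. Deck: x -110 to 330, y -290 to 290 mm, top face at z 8; side rims 6 mm higher. Pillar: 42 mm thick to z 100, then 28, collar 36 to z 192 mm.
- spout (a joint): Swing of the spout about the pillar axis, rad: 0 = along the tap's +x, positive = anticlockwise from above (to the tap's +y), range -1.4 to 1.4. A straight level round tube, 22 mm thick, axis at z 175 mm, reaching 200 mm from the pillar axis, with a down-turned nozzle at its end. Stays where left; turning it takes about 0.25 N m (2 N at 125 mm out).
- outlet (a point): Centre of the spout's mouth, at the lower end of the down-turned nozzle (26 mm thick), 200 mm from the pillar axis, z 130 mm.
- lever_left (a joint): Left lever, rad: 0 = fully shut against its stop, along the tap's +y; grows as it opens, anticlockwise from above, towards the tap's -x (the robot); range 0 to 1.5. Flat steel bar 12 mm wide, z 78 to 92 mm, its end 80 mm from the pivot; under its outer half only the deck. Stays where left; turning it takes about 0.12 N m (2 N near its end).
- lever_left_pivot (a point): Pivot of the left lever: the vertical axis of the left valve, at tap x 0, y +90 mm, on the lever's mid-height z 85 mm. The round valve and hub are 38 mm thick up to z 95 mm; the crossbar (26 mm thick, axis at z 45 mm) joins it to the pillar.
- lever_left_tip (a point): End of the left lever, on its centre line at z 85 mm, 80 mm from its valve axis.
- lever_right (a joint): Right lever, the mirror image of the left one, rad: 0 = fully shut against its stop, along the tap's -y; grows as it opens, clockwise from above, towards the tap's -x; range 0 to 1.5. Same sizes and stiffness.
- lever_right_pivot (a point): Pivot of the right lever: the vertical axis of the right valve, at tap x 0, y -90 mm, z 85 mm. Valve and hub as on the left.
- lever_right_tip (a point): End of the right lever, on its centre line at z 85 mm, 80 mm from its valve axis.
- bowl: The target: loose wide low round white ceramic bowl, 170 mm across the rim, 70 mm high, standing on the drainer to the left or right of the tap's middle (the jug is on the other side). Origin: centre of its underside.
- jug: Loose tall white ceramic jug, 100 mm across, 105 mm high, with a side handle reaching 83 mm from its axis, on the drainer on the side where the bowl is not. Origin: centre of its underside.
- mug: Loose blue mug, 72 mm across, 85 mm high, on the worktop to the left of the drainer, near its rear left corner. Origin: centre of its underside.
- nailbrush: Loose wooden nail brush, 35 x 85 x 30 mm, on the deck's rear left corner. Origin: centre of its underside.
- soap: Loose bar of soap, 50 x 75 x 24 mm, on the deck's rear right corner. Origin: centre of its underside.
- detergent: Loose white plastic detergent bottle, 90 mm thick, 240 mm high, on the worktop to the left of the drainer. Origin: centre of its underside.
- dispenser: Loose amber soap bottle, 60 mm thick, 150 mm high, on the worktop to the right of the drainer. Origin: centre of its underside.
- tin: Loose steel can, 74 mm thick, 100 mm high, on the worktop to the right of the drainer. Origin: centre of its underside.
Mind the look-alikes: they are no part of the job. Leave any orange or turquoise look-alike of the bowl alone.

How it is judged (in metres and radians):
On the way, in this order (a step that is already met when the one before it is completed fails the run):
1. both levers are fully shut (value of joint each of lever_left, lever_right below 0.08 rad), for 0.2 s.
2. with both levers shut, the spout's outlet is over the bowl (all of step 1 and horizontal distance between outlet and bowl below 0.055 m), for 0.2 s.
At the end, for the whole second after the job is handed in: Both levers are within 0.08 rad of shut, the centre of the spout's outlet is within 55 mm horizontally of the bowl's centre, the spout is still, the bowl is upright, and the bowl, jug and other loose things are within 30 mm of where they stood (all of step 2 and velocity of joint spout between -0.03 and 0.03 rad/s and angle between bowl's own z axis and vertical below 0.1 rad and distance of each of bowl, jug, mug, nailbrush, soap, detergent, dispenser, tin from where it was at the start of the episode below 0.03 m); the robot touches nothing.
It fails at once if a loose thing was lifted, carried or shoved more than 30 mm (distance of any of bowl, jug, mug, nailbrush, soap, detergent, dispenser, tin from where it was at the start of the episode above 0.03 m).
It fails at once if the bowl or jug was tipped (angle between any of bowl, jug's own z axis and vertical above 0.35 rad).
It also fails if it takes over 72 s, if anything falls off the work surface, if the arm or the gripper's body presses on something with over 40 N, if the wrist force passes 120 N, or if a joint passes its speed limit or range.

## Working session

There is one attempt and no reset: what is moved stays moved. The work goes in short steps, Python scripts to look and compute and a tool call to move; the robot and the scene stay as the last step left them, time stands still between calls to the robot, and variables do not carry over. Pictures are saved under pics/ and viewed, at most 10 in all, crops included, and the job is handed in when it is done.

Besides the shell and the picture viewer there is one more tool, called after "Call:" by a JSON object that holds its "name" and its "arguments", one argument or row to a line. arm_command: Moves the arm, as the interface text tells. Its arguments: {"type":"object","properties":{"series":{"type":"array"},"grip":{"type":"number"},"grip_force":{"type":"number"}},"required":["series"]}

```bash
mkdir -p pics; cat > h.py <<'E'
import numpy as np, cv2
from cell import env, viewer
def snap(n):
    im,d=viewer.read_camera(n); np.savez(f'{n}.npz',im=im,d=d); return im,d
def p2w(n,u,v,d=None,z=None,T=None):
    c=viewer.calibration(n); K=np.array(c['K']); T=np.array(c['T']) if T is None else T
    x,y=cv2.undistortPoints(np.array([[[u,v]]],float),K,np.array(c['dist'],float))[0,0]
    r=np.array([x,-y,-1.])
    if z is not None: d=(z-T[2,3])/(T[:3,:3]@r)[2]
    return T[:3,:3]@(r*d)+T[:3,3]
E
python3 - <<'E'
from h import *
print(env.get_obs())
for n in('scene','top'):
    im,d=snap(n); cv2.imwrite(f'pics/{n}0.png',cv2.resize(im,(800,600)))
    c=viewer.calibration(n); print(n,c['T'],c['K'],c['dist'])
E
```

```text
{'time_s': 0.0, 'qpos': array([66.12375342, 18.43970909, -4.01490955, 83.17453064,  1.2951793 ,
       78.54039989, -3.2604601 ]), 'joint_velocities': array([ 0.01447566, -0.10438877,  0.08856214,  0.02490181,  0.04107389,
        0.07884704, -0.07400742]), 'effort': array([-8.53882921e-04, -4.91287744e+01, -4.04283777e-01, -3.12528419e+01,
       -6.40770094e-02,  4.37431899e-02,  1.55858829e-04]), 'tool_pos': array([ 0.27117424, -0.59014471,  0.2294573 ]), 'tool_rot': array([-1.79890610e+02,  6.08561223e-03,  2.46849793e+01]), 'force': array([-0.53137925,  0.06367415, -0.15936468]), 'wrist_torque': array([-0.03887937,  0.08605394,  0.04337412]), 'grasp_force': 0.0, 'grip_width': 0.08695132716776291}
scene [[-0.26776672 -0.77190236  0.57660015  1.21221205]
 [ 0.96336796 -0.22377654  0.14780474  0.15819093]
 [ 0.01493876  0.5950553   0.80354591  1.09726446]
 [ 0.          0.          0.          1.        ]] [[387.40676286   0.         256.01840191]
 [  0.         387.40676286 188.32374783]
 [  0.           0.           1.        ]] [0.03532934 0.         0.         0.         0.        ]
top [[-0.01331804  0.99668031 -0.08031811  0.41303585]
 [-0.9998525  -0.01414538 -0.00974057 -0.01373713]
 [-0.01084436  0.08017654  0.99672169  1.51732869]
 [ 0.          0.          0.          1.        ]] [[451.56876904   0.         242.81815697]
 [  0.         451.56876904 186.70596603]
 [  0.           0.           1.        ]] [-0.17326702  0.          0.          0.          0.        ]
```

View pics/top0.png

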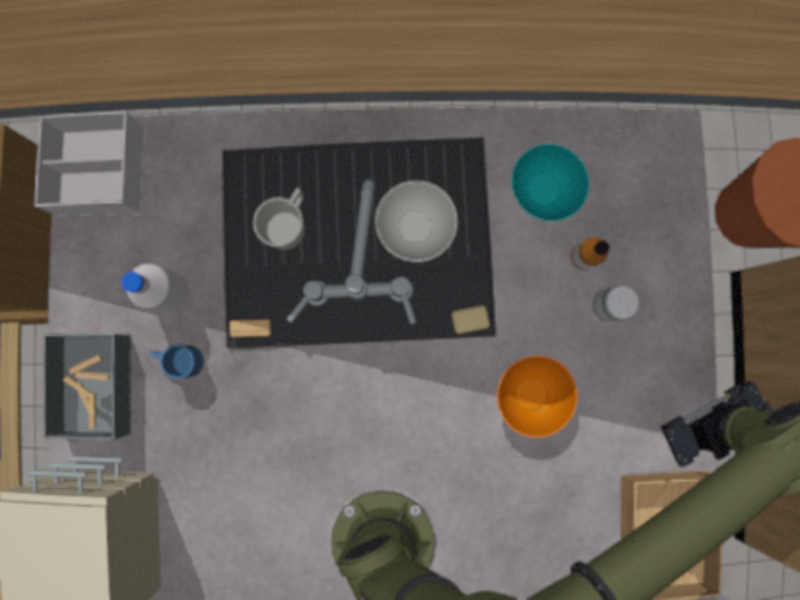

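View pics/scene0.png

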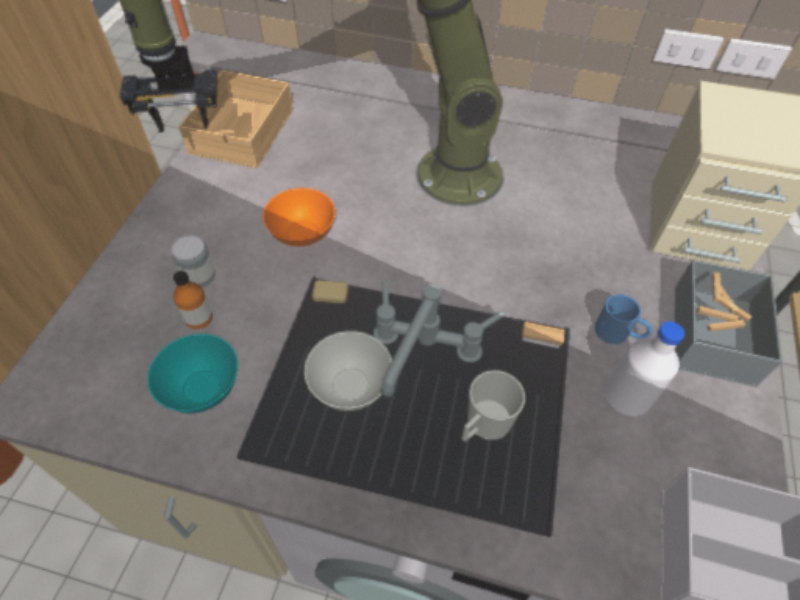

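In the top picture (800x600) the bowl candidates are white (417,221) on the drainer, turquoise (550,182) and orange (537,396). White on the deck fits the description. The jug is at (279,223), the spout runs from (355,287) to (368,185), and the lever tips are at (291,319) and (412,321). I'll check this in a close crop.

```bash
python3 - <<'E'
from h import *
im=np.load('top.npz')['im']
cv2.imwrite('pics/crop1.png',cv2.resize(im[95:225,140:320],None,fx=4.4,fy=4.4,interpolation=cv2.INTER_CUBIC))
E
```

```text
(no output)
```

View pics/crop1.png

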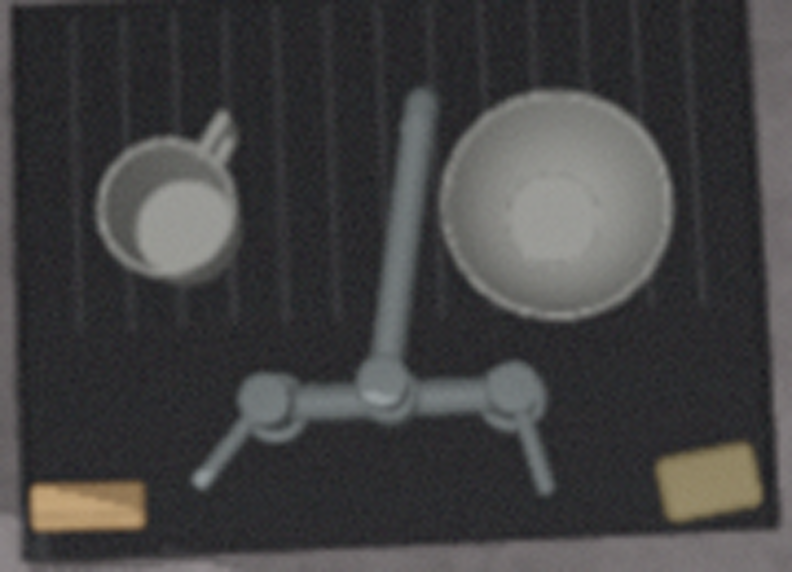

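The crop confirms the white bowl, with its rim centre at (556,205). The hub tops are at (268,400) and (515,390), the lever tips at (200,481) and (546,490), the pillar top at (384,381) and the spout end at (423,95).

```bash
python3 - <<'E'
from h import *
def w(u,v,z): return p2w('top',140+(u+.5)/4.4-.5,95+(v+.5)/4.4-.5,z=z)
L=w(268,400,.095);R=w(515,390,.095);P=w(384,381,.192);lt=w(200,481,.085);rt=w(546,490,.085);se=w(423,98,.186);b=w(556,205,.07)
for n,p in dict(L=L,R=R,P=P,lt=lt,rt=rt,se=se,b=b).items(): print(n,p.round(4))
print('LR',np.linalg.norm(L-R))
O=(L+R+P)[:2]/3; yv=(L-R)[:2]; yv/=np.linalg.norm(yv); xv=np.array([yv[1],-yv[0]])
print('O',O,'tapyaw',np.degrees(np.arctan2(xv[1],xv[0])))
for n,p in dict(L=L,R=R,P=P,lt=lt,rt=rt,se=se,b=b).items(): q=p[:2]-O; print(n,(1000*np.array([q@xv,q@yv])).round(1))
q=b[:2]-O; print('bowl ang',np.arctan2(q@yv,q@xv),np.linalg.norm(q))
q=se[:2]-O; print('spout ang',np.arctan2(q@yv,q@xv))
E
```

```text
L [0.5333 0.1341 0.095 ]
R [ 0.538  -0.0437  0.095 ]
P [0.5368 0.046  0.192 ]
lt [0.476 0.185 0.085]
rt [ 0.4662 -0.0652  0.085 ]
se [0.7313 0.0177 0.186 ]
b [ 0.6768 -0.0768  0.07  ]
LR 0.17793629436830244
O [0.53602692 0.04545951] tapyaw 1.5058932076473883
L [-0.4 88.7]
R [ -0.4 -89.2]
P [0.8 0.5]
lt [-56.3 141.1]
rt [ -72.7 -108.8]
se [194.5 -32.9]
b [ 137.5 -125.9]
bowl ang -0.7412145485628061 0.18645014275488725
spout ang -0.16731477837223954
```

Call:
{"name": "arm_command", "arguments": {
  "series": [
    [[20,-20,-40],-0.13],
    [[50,-50,-70],-0.26],
    [[85,-86,-70],-0.39],
    [[118,-120,-70],-0.52],
    [[150,-152,-70],-0.65]
  ],
  "grip": 1,
  "grip_force": 20
}}

```text
time_s: 0.6
tool_pos: [0.3448, -0.3875, 0.3005]
tool_rot: [180.0, 0.0, 62.3]
force: [1.1, 0.1, 0.5]
grip_width: 0.0548
grasp_force: 0.0
```

Call:
{"name": "arm_command", "arguments": {
  "series": [
    [[45,-7,0],-0.12],
    [[90,-13,0],-0.24],
    [[138,-20,0],-0.36],
    [[186,-27,0],-0.48],
    [[234,-34,0],-0.516]
  ]
}}

```text
time_s: 1.1
tool_pos: [0.4244, -0.1654, 0.3003]
tool_rot: [-180.0, 0.0, 91.7]
force: [0.9, 0.3, 0.5]
grip_width: 0.015
grasp_force: 0.0
```

Call:
{"name": "arm_command", "arguments": {
  "series": [
    [[40,0,0],0],
    [[80,0,0],0],
    [[110,0,0],0],
    [[120,0,0],0],
    [[120,0,0],0]
  ]
}}

```text
time_s: 1.6
tool_pos: [0.4212, -0.0465, 0.3005]
tool_rot: [180.0, 0.1, 91.6]
force: [-0.8, -0.9, -0.3]
grip_width: 0.0004
grasp_force: 0.0
```

```bash
python3 - <<'E'
from h import *
o=env.get_obs(); im,d=snap('wrist'); cv2.imwrite('pics/w1.png',cv2.resize(im,(800,600)))
np.savez('wpose.npz',p=o['tool_pos'],r=o['tool_rot']); print(o['tool_pos'],o['tool_rot'],viewer.calibration('wrist'))
E
```

```text
[ 0.42115947 -0.04654957  0.30053489] [1.79996895e+02 5.86639254e-02 9.16402377e+01] {'K': array([[313.06631765,   0.        , 265.4265102 ],
       [  0.        , 313.06631765, 187.91897592],
       [  0.        ,   0.        ,   1.        ]]), 'dist': array([-0.07268632,  0.        ,  0.        ,  0.        ,  0.        ]), 'hand_eye': array([[ 1.24378378e-03,  9.56306335e-01,  2.92363895e-01,
         8.00057315e-02],
       [ 9.99998707e-01, -8.91349028e-04, -1.33867232e-03,
         1.99692122e-05],
       [-1.01958255e-03,  2.92365182e-01, -9.56306207e-01,
        -1.54682844e-01],
       [ 0.00000000e+00,  0.00000000e+00,  0.00000000e+00,
         1.00000000e+00]])}
```

View pics/w1.png

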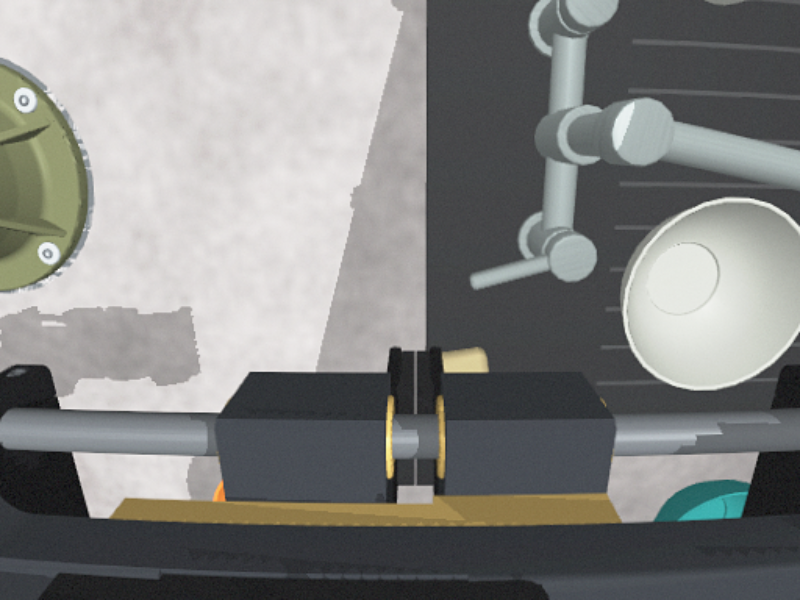

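The wrist picture shows the right hub top at (572,257), the lever tip at (474,283), the pillar/collar top at about (640,131) and the left hub top at (588,3), with the fingers closed.

```bash
cat >> h.py <<'E'
from scipy.spatial.transform import Rotation as Ro
def wT(p,r):
    T=np.eye(4);T[:3,:3]=Ro.from_euler('xyz',r,degrees=True).as_matrix();T[:3,3]=p
    return T@np.array(viewer.calibration('wrist')['hand_eye'])
E
python3 - <<'E'
from h import *
q=np.load('wpose.npz');T=wT(q['p'],q['r'])
for n,u,v,z in [('R',572,257,.095),('rt',474,283,.085),('P',640,131,.192),('L',588,3,.095)]:
    w=p2w('wrist',(u+.5)/1.5625-.5,(v+.5)/1.5625-.5,z=z,T=T)
    a=np.radians(1.5);d=w[:2]-[.536,.0455];print(n,w.round(4),np.round(1000*np.array([d[0]*np.cos(a)+d[1]*np.sin(a),-d[0]*np.sin(a)+d[1]*np.cos(a)])))
# finger-centre paths in tap frame (right lever; left mirrored), mm
for a in [1.31,1.1,.9,.7,.5,.3,.15,0]:
    n=np.array([np.cos(a),-np.sin(a)]);u=np.array([-np.sin(a),-np.cos(a)])
    print(a,(np.array([0,-90])+58*u-(6+15*abs(n[0])+9.5*abs(n[1]))*n).round())
E
```

```text
R [ 0.5408 -0.0441  0.095 ] [  2. -90.]
rt [ 0.4688 -0.0696  0.085 ] [ -70. -113.]
P [0.5364 0.0453 0.192 ] [ 0. -0.]
L [0.5328 0.1312 0.095 ] [-1. 86.]
1.31 [-61. -87.]
1.1 [-61. -97.]
0.9 [ -60. -108.]
0.7 [ -55. -119.]
0.5 [ -49. -130.]
0.3 [ -39. -139.]
0.15 [ -31. -144.]
0 [ -21. -148.]
```

Call:
{"name": "arm_command", "arguments": {
  "series": [
    [[10,30,0],0],
    [[17,51,30],0],
    [[17,51,75],0],
    [[17,51,120],0],
    [[17,51,160],0]
  ]
}}

```text
time_s: 2.15
tool_pos: [0.4712, -0.0316, 0.138]
tool_rot: [-179.9, 0.0, 91.3]
force: [0.3, -0.2, 0.3]
grip_width: 0.0002
grasp_force: 0.0
```

Call:
{"name": "arm_command", "arguments": {
  "series": [
    [[0,0,20],0],
    [[0,0,40],0],
    [[0,0,52],0],
    [[0,0,57],0],
    [[0,0,57],0]
  ]
}}

```text
time_s: 2.65
tool_pos: [0.4717, -0.03, 0.0832]
tool_rot: [-180.0, -0.0, 91.4]
force: [0.3, -0.5, -0.3]
grip_width: 0.0007
grasp_force: 0.0
```

Call:
{"name": "arm_command", "arguments": {
  "series": [
    [[-7,2,0],0],
    [[-14,5,0],0],
    [[-20,5,0],0],
    [[-27,5,0],0],
    [[-35,6,0],0]
  ]
}}

```text
time_s: 3.15
tool_pos: [0.4788, -0.0638, 0.0838]
tool_rot: [180.0, -0.0, 91.5]
force: [-0.2, 3.9, 0.3]
grip_width: 0.0004
grasp_force: 1.4
```

Call:
{"name": "arm_command", "arguments": {
  "series": [
    [[-6,2,0],0],
    [[-12,5,0],0],
    [[-17,8,0],0],
    [[-22,11,0],0],
    [[-27,16,0],0]
  ]
}}

```text
time_s: 3.65
tool_pos: [0.4952, -0.091, 0.0833]
tool_rot: [-179.9, 0.0, 91.5]
force: [-1.3, 2.3, -0.1]
grip_width: 0.0004
grasp_force: 1.2
```

Call:
{"name": "arm_command", "arguments": {
  "series": [
    [[-4,5,0],0],
    [[-7,10,0],0],
    [[-9,14,0],0],
    [[-11,18,0],0],
    [[-13,22,0],0]
  ]
}}

```text
time_s: 4.15
tool_pos: [0.5179, -0.1032, 0.0835]
tool_rot: [-180.0, 0.0, 91.5]
force: [-2.3, 1.8, 0.3]
grip_width: -0.0
grasp_force: 1.0
```

Call:
{"name": "arm_command", "arguments": {
  "series": [
    [[0,2,0],0],
    [[0,4,0],0],
    [[0,6,0],0],
    [[0,7,0],0],
    [[0,7,0],0]
  ]
}}

```text
time_s: 4.65
tool_pos: [0.5249, -0.1032, 0.0836]
tool_rot: [180.0, 0.0, 91.5]
force: [-1.0, -0.6, -0.8]
grip_width: 0.0005
grasp_force: 0.7
```

Call:
{"name": "arm_command", "arguments": {
  "series": [
    [[0,1,0],0],
    [[0,2,0],0],
    [[0,3,0],0],
    [[0,4,0],0],
    [[0,4,0],0]
  ]
}}

```text
time_s: 5.15
tool_pos: [0.528, -0.1029, 0.0835]
tool_rot: [-179.9, 0.0, 91.5]
force: [-4.1, -1.1, 2.3]
grip_width: 0.0004
grasp_force: 2.3
```

Call:
{"name": "arm_command", "arguments": {
  "series": [
    [[0,1,0],0],
    [[0,2,0],0],
    [[0,3,0],0],
    [[0,3,0],0],
    [[0,3,0],0]
  ]
}}

```text
time_s: 5.65
tool_pos: [0.5282, -0.1029, 0.0832]
tool_rot: [-179.5, 0.0, 91.5]
force: [-11.4, -1.2, 8.5]
grip_width: 0.0003
grasp_force: 6.0
```

Right lever is on its stop. I'll back off, rise and cross over to the left lever.

Call:
{"name": "arm_command", "arguments": {
  "series": [
    [[0,-20,0],0],
    [[0,-40,-20],0],
    [[0,-56,-65],0],
    [[0,-56,-110],0],
    [[0,-56,-155],0]
  ]
}}

```text
time_s: 6.15
tool_pos: [0.4762, -0.1033, 0.2407]
tool_rot: [179.8, 0.0, 91.5]
force: [1.1, -0.8, -0.7]
grip_width: 0.0001
grasp_force: 0.0
```

Call:
{"name": "arm_command", "arguments": {
  "series": [
    [[40,0,-15],0],
    [[90,0,-15],0],
    [[140,0,-15],0],
    [[190,0,-15],0],
    [[235,0,-15],0]
  ]
}}

```text
time_s: 6.65
tool_pos: [0.4699, 0.1346, 0.2544]
tool_rot: [179.8, -0.0, 91.6]
force: [1.3, -0.1, -0.6]
grip_width: 0.0005
grasp_force: 0.0
```

Call:
{"name": "arm_command", "arguments": {
  "series": [
    [[15,0,0],0],
    [[20,0,30],0],
    [[20,0,75],0],
    [[20,0,115],0],
    [[20,0,140],0]
  ]
}}

```text
time_s: 7.15
tool_pos: [0.4682, 0.1518, 0.1112]
tool_rot: [-179.9, -0.1, 91.6]
force: [0.7, -0.8, -0.1]
grip_width: 0.0006
grasp_force: 0.0
```

Call:
{"name": "arm_command", "arguments": {
  "series": [
    [[0,0,15],0],
    [[0,0,25],0],
    [[0,0,30],0],
    [[0,0,30],0],
    [[0,0,30],0]
  ]
}}

```text
time_s: 7.65
tool_pos: [0.47, 0.1512, 0.0845]
tool_rot: [179.9, -0.0, 91.5]
force: [-0.5, 0.7, 0.5]
grip_width: 0.0003
grasp_force: 0.0
```

Call:
{"name": "arm_command", "arguments": {
  "series": [
    [[5,4,0],0],
    [[10,9,0],0],
    [[16,13,0],0],
    [[22,17,0],0],
    [[26,21,0],0]
  ]
}}

```text
time_s: 8.15
tool_pos: [0.4896, 0.1777, 0.0833]
tool_rot: [-180.0, 0.0, 91.5]
force: [-1.6, -3.1, -0.8]
grip_width: 0.0004
grasp_force: 1.2
```

Call:
{"name": "arm_command", "arguments": {
  "series": [
    [[4,5,0],0],
    [[8,10,0],0],
    [[10,14,0],0],
    [[12,18,0],0],
    [[13,22,0],0]
  ]
}}

```text
time_s: 8.65
tool_pos: [0.5111, 0.1914, 0.0834]
tool_rot: [-180.0, -0.0, 91.5]
force: [-2.0, -1.6, 0.2]
grip_width: 0.0008
grasp_force: 1.0
```

Call:
{"name": "arm_command", "arguments": {
  "series": [
    [[1,3,0],0],
    [[1,5,0],0],
    [[2,7,0],0],
    [[2,8,0],0],
    [[2,8,0],0]
  ]
}}

```text
time_s: 9.15
tool_pos: [0.5184, 0.1932, 0.0834]
tool_rot: [-179.9, 0.0, 91.5]
force: [-4.6, -1.9, 0.7]
grip_width: 0.0003
grasp_force: 2.2
```

Call:
{"name": "arm_command", "arguments": {
  "series": [
    [[0,1,0],0],
    [[0,2,0],0],
    [[0,3,0],0],
    [[0,3,0],0],
    [[0,3,0],0]
  ]
}}

```text
time_s: 9.65
tool_pos: [0.5186, 0.1933, 0.0834]
tool_rot: [-179.6, 0.1, 91.5]
force: [-12.2, -2.7, 8.5]
grip_width: 0.0006
grasp_force: 6.0
```

Left lever is on its stop too. Next I'll rise and go to the spout's +y side.

Call:
{"name": "arm_command", "arguments": {
  "series": [
    [[0,-15,0],0],
    [[0,-25,-25],0],
    [[0,-25,-75],0],
    [[0,-25,-125],0],
    [[0,-25,-170],0]
  ]
}}

```text
time_s: 10.15
tool_pos: [0.4982, 0.1934, 0.2567]
tool_rot: [179.7, -0.0, 91.5]
force: [1.1, -0.2, 0.1]
grip_width: 0.0002
grasp_force: 0.0
```

Call:
{"name": "arm_command", "arguments": {
  "series": [
    [[0,30,0],0],
    [[-30,65,0],0],
    [[-60,100,0],0],
    [[-88,135,0],0],
    [[-115,165,0],0]
  ]
}}

```text
time_s: 10.65
tool_pos: [0.668, 0.0802, 0.2539]
tool_rot: [179.8, -0.0, 91.4]
force: [0.2, 0.4, 0.2]
grip_width: 0.0005
grasp_force: 0.0
```

Call:
{"name": "arm_command", "arguments": {
  "series": [
    [[-8,10,0],0],
    [[-10,14,0],0],
    [[-10,14,0],0],
    [[-10,14,0],0],
    [[-10,14,0],0]
  ]
}}

```text
time_s: 11.15
tool_pos: [0.6784, 0.0742, 0.2543]
tool_rot: [179.9, -0.0, 91.6]
force: [0.2, 0.6, 0.5]
grip_width: 0.0005
grasp_force: 0.0
```

```bash
python3 - <<'E'
from h import *
im,d=snap('top'); im2,d=snap('scene')
a=cv2.resize(im[95:225,140:320],(396,286),interpolation=cv2.INTER_CUBIC)
b=cv2.resize(im2[150:345,140:410],(396,286),interpolation=cv2.INTER_CUBIC)
cv2.imwrite('pics/c2.png',np.hstack([a,b]))
E
```

```text
(no output)
```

View pics/c2.png

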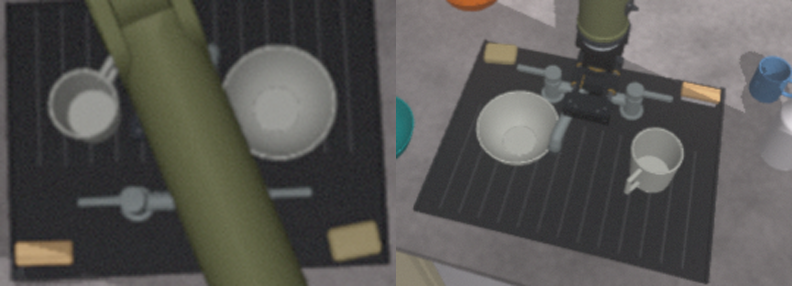

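Both levers (left tip at (80,203), right at (310,192)) are in line with the crossbar, and the spout hasn't moved. Next I'll descend and push the spout.

Call:
{"name": "arm_command", "arguments": {
  "series": [
    [[0,0,30],0],
    [[0,0,60],0],
    [[0,0,78],0],
    [[0,0,84],0],
    [[0,0,84],0]
  ]
}}

```text
time_s: 11.75
tool_pos: [0.6787, 0.0724, 0.1691]
tool_rot: [-179.9, 0.0, 91.5]
force: [-0.0, -1.1, 0.8]
grip_width: 0.0007
grasp_force: 0.0
```

Call:
{"name": "arm_command", "arguments": {
  "series": [
    [[-10,0,0],0],
    [[-18,0,0],0],
    [[-26,0,0],0],
    [[-35,-1,0],0],
    [[-44,-2,0],0]
  ]
}}

```text
time_s: 12.25
tool_pos: [0.6785, 0.0284, 0.1703]
tool_rot: [179.9, -0.1, 91.5]
force: [-0.6, 2.0, 1.4]
grip_width: 0.0004
grasp_force: 1.1
```

Call:
{"name": "arm_command", "arguments": {
  "series": [
    [[-8,-2,0],0],
    [[-16,-4,0],0],
    [[-24,-7,0],0],
    [[-32,-9,0],0],
    [[-40,-13,0],0]
  ]
}}

```text
time_s: 12.75
tool_pos: [0.6661, -0.0126, 0.1693]
tool_rot: [-180.0, -0.0, 91.5]
force: [0.7, 2.1, -0.2]
grip_width: 0.0003
grasp_force: 1.1
```

Call:
{"name": "arm_command", "arguments": {
  "series": [
    [[-5,-3,0],0],
    [[-10,-6,0],0],
    [[-15,-9,0],0],
    [[-19,-11,0],0],
    [[-19,-11,0],0]
  ]
}}

```text
time_s: 13.25
tool_pos: [0.6557, -0.0328, 0.1695]
tool_rot: [-180.0, 0.1, 91.4]
force: [-0.9, 0.8, 1.1]
grip_width: 0.0004
grasp_force: 0.3
```

Call:
{"name": "arm_command", "arguments": {
  "series": [
    [[8,6,0],0],
    [[25,15,0],0],
    [[30,15,-40],0],
    [[30,15,-85],0],
    [[30,15,-90],0]
  ]
}}

```text
time_s: 13.75
tool_pos: [0.6731, 0.0008, 0.2661]
tool_rot: [179.4, 0.0, 91.5]
force: [-0.2, 0.6, 0.1]
grip_width: 0.0006
grasp_force: 0.0
```

Call:
{"name": "arm_command", "arguments": {
  "series": [
    [[15,-45,0],0],
    [[35,-90,0],0],
    [[55,-135,0],0],
    [[80,-175,0],0],
    [[120,-190,0],0]
  ]
}}

```text
time_s: 14.25
tool_pos: [0.4746, 0.1127, 0.2591]
tool_rot: [-180.0, 0.3, 91.3]
force: [1.2, 0.5, 0.7]
grip_width: 0.0006
grasp_force: 0.0
```

Call:
{"name": "arm_command", "arguments": {
  "series": [
    [[48,0,0],0],
    [[96,0,0],0],
    [[144,0,0],0],
    [[160,0,0],0],
    [[160,0,0],0]
  ]
}}

```text
time_s: 14.75
tool_pos: [0.4715, 0.2779, 0.2596]
tool_rot: [-180.0, -0.1, 91.9]
force: [-1.3, -0.1, -0.9]
grip_width: 0.0002
grasp_force: 0.0
```

```bash
python3 - <<'E'
from h import *
im,d=snap('top'); 
cv2.imwrite('pics/c3.png',cv2.resize(im[95:225,140:320],None,fx=4.4,fy=4.4,interpolation=cv2.INTER_CUBIC))
E
```

```text
(no output)
```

View pics/c3.png

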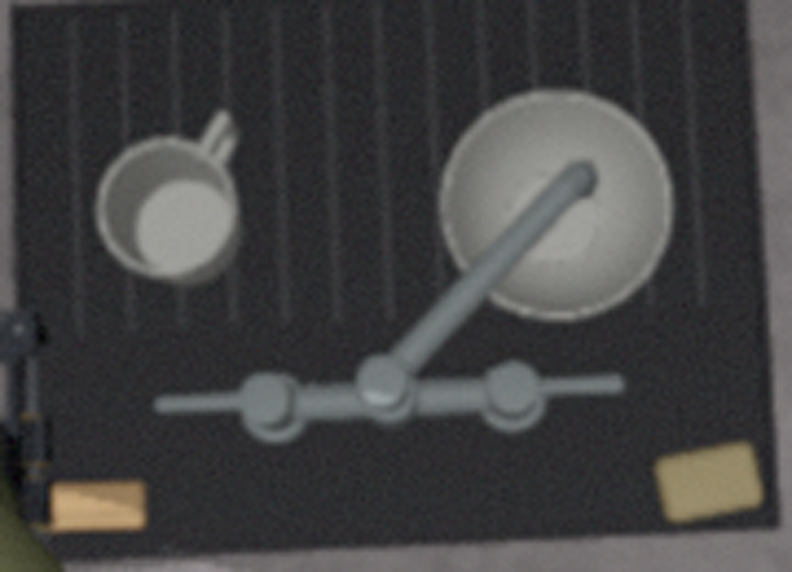

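The spout end (580,178) is over the white bowl, whose centre is unmoved at (556,205). Both levers are straight (tips at (158,404) and (620,383)), and the jug is unmoved. One numeric check before handing in.

```bash
python3 - <<'E'
from h import *
def w(u,v,z): return p2w('top',140+(u+.5)/4.4-.5,95+(v+.5)/4.4-.5,z=z)
s=w(580,180,.186);O=np.array([.536,.0455]);q=s[:2]-O;o=O+.2*q/np.linalg.norm(q);b=np.array([.6768,-.0768])
dist=np.linalg.norm(o-b);print('outlet',o,'dist',dist)
for t,p in((w(158,404,.085),w(268,400,.095)),(w(622,383,.085),w(515,390,.095))): print(np.degrees(np.arctan2(*(t-p)[:2]))) 
if dist<.035: print(env.sign_off())
E
```

```text
outlet [ 0.67889822 -0.09442891] dist 0.017753335875493235
-0.647985811039087
176.41640873423853
the job is handed in; nothing more can be done
None
```

Job handed in: both levers were pushed onto their stops, then the spout was swung over the white bowl. I measured its outlet about 18 mm from the bowl's centre; the bowl and jug look unmoved in the last picture, and the arm was clear of everything.

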